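# Sort the mending things into their trays

## Task

Sort the peg, the two thread spools and the small brush from the front of the worktop into the three grey trays, each in with its own kind: every tray already holds one sample of what belongs there. Lay the peg and the brush flat on the tray floor beside the sample and stand the spools upright on theirs. Leave the candle, the pot of balm and the roll of tape where they are.

Things in the scene. Friction and masses are not known exactly. Their poses are not given: they have to be found in the camera images.
- peg: Loose wooden clothes peg lying on the worktop, 15 mm wide (x), 72 mm long (y), 12 mm high (z), a plain block to the touch, 15 g. Origin: centre of its underside. Grasp across its 15 mm width.
- spool_1: Loose cream thread spool standing upright, 30 mm across (29 mm to the touch), 48 mm high, about 25 g, axis z. Origin: centre of its underside (the true axis lies 1 mm to its +y). Grasp round the body. It is the same as spool_2.
- spool_2: Second loose cream thread spool, the same as spool_1.
- brush: Loose small purple collar brush lying bristles down on the worktop, 30 mm wide (x), 85 mm long (y), 23 mm high (z), rigid, about 70 g. Origin: centre of its underside. Grasp across its 30 mm width.
- peg_tray: Fixed grey tray, one of three alike but for the sample in it; 116 (x) x 112 (y) x 18 mm high, walls and floor 4 mm, inner floor 108 x 104 mm. Origin: centre of underside, on the worktop; x away from the robot (turned up to 7 degrees), y left, z up. For pegs: a sample peg (15 x 72 x 12 mm), fixed, lies along x, centre at tray x 0, y +38 mm. The rest of the floor is free.
- spool_tray: Fixed grey tray, one of three alike but for the sample in it; 116 (x) x 112 (y) x 18 mm high, walls and floor 4 mm, inner floor 108 x 104 mm. Origin: centre of underside, on the worktop; x away from the robot (turned up to 7 degrees), y left, z up. For thread spools: a sample spool (30 mm across, 48 mm high), fixed, stands at tray x +34 mm, y +32 mm. The rest of the floor is free for two more.
- brush_tray: Fixed grey tray, one of three alike but for the sample in it; 116 (x) x 112 (y) x 18 mm high, walls and floor 4 mm, inner floor 108 x 104 mm. Origin: centre of underside, on the worktop; x away from the robot (turned up to 7 degrees), y left, z up. For brushes: a sample brush (30 x 85 x 23 mm), fixed, lies along x, centre at tray x 0, y +33 mm. The rest of the floor is free.
- candle: Bystander: candle in a clear glass, 76 mm across, 90 mm high, loose, at the right of the work. Origin: centre of its underside. To be left alone.
- the_hand_balm: Bystander: round pot of balm, 69 mm across, 41 mm high, loose, at the right of the work. Origin: centre of its underside. To be left alone.
- tape: Bystander: roll of tape lying flat, about 98 mm across, 25 mm high, loose, at the right of the work. Origin: centre of its underside. To be left alone.
There are look-alikes about, which are no part of the job. Leave any green or pink look-alike of the spool_1 alone.

How it is judged (in metres and radians):
At the end, for the whole second after the job is handed in: Peg, both spools and brush are each in the tray of their kind: origin within 50 mm of the tray's centre along its x and y, less than 13 mm above its underside (on the floor, not on rim or sample), peg and brush level and spools upright within 0.15 rad, all at rest (x of peg in the frame of peg_tray between -0.05 and 0.05 m and y of peg in the frame of peg_tray between -0.05 and 0.05 m and z of peg in the frame of peg_tray below 0.013 m and angle between peg's own y axis and vertical between 1.42 and 1.72 rad and linear speed of each of peg, spool_1, spool_2, brush below 0.02 m/s and angular speed of each of peg, spool_1, spool_2, brush below 0.3 rad/s and x of spool_1 in the frame of spool_tray between -0.05 and 0.05 m and y of spool_1 in the frame of spool_tray between -0.05 and 0.05 m and z of each of spool_1, spool_2 in the frame of spool_tray below 0.013 m and angle between each of spool_1, spool_2's own z axis and vertical below 0.15 rad and x of spool_2 in the frame of spool_tray between -0.05 and 0.05 m and y of spool_2 in the frame of spool_tray between -0.05 and 0.05 m and x of brush in the frame of brush_tray between -0.05 and 0.05 m and y of brush in the frame of brush_tray between -0.05 and 0.05 m and z of brush in the frame of brush_tray below 0.013 m and angle between brush's own y axis and vertical between 1.42 and 1.72 rad); the robot touches nothing.
It fails at once if the candle is moved by more than 20 mm (distance of candle from where it was at the start of the episode above 0.02 m).
It fails at once if the pot of balm is moved by more than 20 mm (distance of the_hand_balm from where it was at the start of the episode above 0.02 m).
It fails at once if the roll of tape is moved by more than 20 mm (distance of tape from where it was at the start of the episode above 0.02 m).
It also fails if it takes over 96 s, if anything falls off the work surface, if the arm or the gripper's body presses on something with over 40 N, if the wrist force passes 120 N, or if a joint passes its speed limit or range.

## Robot

A 6-joint arm with a two-finger parallel gripper is mounted at the origin on a cart in front of the work surface, level with it; the furniture and walls round the work are solid. World frame = base frame: x ahead of the robot, y to its left, z up, the work surface at z = 0. Lengths are in m, angles in degrees, forces in N, time in s.
With the tool pointing down it reaches from about 0.325 to 0.875 m from the base axis. Payload 4.4 kg.
Tool frame: the origin (TCP) lies midway between the tips of the shut fingers; the grasp point (between the pads) lies 19 mm behind it; z points along the fingers, y is the line along which they close (so a half turn about z gives the same grasp; the last joint's range is limited). The gripper opens to 85 mm and grips with 20 to 120 N. Pads are 22 mm wide; open, the fingers measure 114 mm over their backs; the gripper's body (76 mm by 85 mm) begins 54 mm behind the grasp point. The pads swing forward as they close: fully open they stand 13 mm farther back than shut.
Start: joints at [65.919, 11.837, 88.321, -0, 79.842, -8.623], TCP at [0.153, 0.554, 0.231] pointing down, gripper open.
Joint ranges: [-156.59, 156.59], [-49.26, 127.26], [12.9, 141.05], [-63.56, 243.56], [4.71, 150.69], [-161.64, 161.64]. Speed limits (degrees/s): [159.86, 159.86, 180, 180, 180, 180].

## Interface

Orientations are given as [roll, pitch, yaw] about the fixed x, y, z axes, in that order (R = Rz(yaw) Ry(pitch) Rx(roll)).
In Python, from rig import robot, viewer, close_job gives the robot as it stands.
- The arm moves only by the tool apply_moves, never from a script. Its argument "commands" is a list of rows, each a list of 2 entries, a list of its own where there are three numbers: the shift along the world's x, y, z in m, then the turn about the world's z in degrees. In form: [[[x, y, z], turn], ...]. A call has 1 to 5 rows; each row shifts and turns the commanded pose from where the row before left it; what a row does not reach is not made up. A row lasts 1/10 s, in which the tool goes at most 50 mm and 8.59 degrees, less where a joint would pass 70% of its speed; a pose out of reach is approached as far as the arm can. A call with a gripper value outside its range is refused whole. "jaw" is the opening, from -1 (shut) to 1 (fully open), set as the call begins (left out, the last holds). The fingers move at their own pace and stop on an object; "force" is the grip in N (left out, the last holds). Time passes only in rows, so rows that do not move let the fingers close. It gives the time, the measured TCP pose, the force, the opening and the grip force at its end, in the units of the state.
- robot.observe(): the state, without advancing time (a new reading comes with each control period).
- viewer.grab_frame(name): name is "side" or "top" or "wrist"; returns a dict with "pixels" (400x640x3 uint8, red, green, blue), "vertical_fov" (degrees; the focal length in pixels is half the picture's height over the tangent of half this angle, whatever the lens; pixels are square), "cx", "cy" (the principal point, pixels), "distortion" ([k1, k2, p1, p2, k3] as OpenCV has them; the pictures are not rectified), "R" (3x3) and "t" (3): a world point X has camera coordinates R X + t; the wrist camera has in their place "mount" (4x4, takes a point from camera to tool coordinates, whose origin is the TCP and whose axes are the flange's). Camera axes: x right, y down, z forward; pixel columns grow to the right and rows downward; lengths in m; the calibration is good to about 2 mm. A picture is of the moment at which its call begins: read the wrist's pose just before it. There is no depth.
- close_job(): hands the job in; it is judged then, once.
The state is a dict: "clock": time; "joint_positions": joint angles; "qd": joint speeds; "tau": joint torques, N m; "eef_pos": TCP position; "tcp_rot": TCP orientation; "ft_force": force on the tool from outside, world axes, zero at the start; "moment": the same for the moment, N m; "width": finger opening in m; "finger_force": force on a finger pad.
Only numpy, scipy, OpenCV 4.12 (cv2) and the standard library are available. Lean on these libraries where they do the work, as an engineer would, in place of code of your own. Each camera call takes 0.05 s, during which the arm holds its last target. There are 200 camera calls.

## Working session

There is one attempt and no reset: what is moved stays moved. The work goes in short steps, Python scripts to look and compute and a tool call to move; the robot and the scene stay as the last step left them, time stands still between calls to the robot, and variables do not carry over. Pictures are saved under pics/ and viewed, at most 14 in all, crops included, and the job is handed in when it is done.

Besides the shell and the picture viewer there is one more tool, called after ">>>" by a JSON object that holds its "name" and its "arguments", one argument or row to a line. apply_moves: Moves the arm, as the interface text tells. Its arguments: {"type":"object","properties":{"commands":{"type":"array"},"jaw":{"type":"number"},"force":{"type":"number"}},"required":["commands"]}

```bash
mkdir -p pics; ls; cat > h.py <<'E'
import cv2, numpy as np
from rig import robot, viewer
from scipy.spatial.transform import Rotation as Ro
def grab(n):
    s=robot.observe(); f=viewer.grab_frame(n); im=np.array(f["pixels"])
    h=im.shape[0]; fl=h/2/np.tan(np.radians(f["vertical_fov"])/2)
    K=np.array([[fl,0,f["cx"]],[0,fl,f["cy"]],[0,0,1.]]); D=np.array(f["distortion"],float)
    if "R" in f: R=np.array(f["R"]).T; o=-R@np.array(f["t"])
    else:
        M=np.array(f["mount"]); W=np.eye(4); W[:3,:3]=Ro.from_euler('xyz',s["tcp_rot"],degrees=True).as_matrix(); W[:3,3]=s["eef_pos"]
        T=W@M; R=T[:3,:3]; o=T[:3,3]
    return im,K,D,R,o
def ray(c,px,z):
    im,K,D,R,o=c
    u=cv2.undistortPoints(np.array(px,float).reshape(-1,1,2),K,D).reshape(-1,2)
    d=np.c_[u,np.ones(len(u))]@R.T
    return (o+d*((z-o[2])/d[:,2])[:,None])
def proj(c,P):
    im,K,D,R,o=c
    return cv2.projectPoints((np.array(P,float).reshape(-1,3)-o)@R,np.zeros(3),np.zeros(3),K,D)[0].reshape(-1,2)
def save(c,n): cv2.imwrite('pics/'+n,c[0][:,:,::-1])
E
python3 - <<'E'
from h import *
print(robot.observe())
for n in("top","side","wrist"):
    c=grab(n); save(c,n+'0.png'); print(n,c[4],c[3].tolist(),c[1][0])
    np.savez('pics/'+n+'0.npz',im=c[0],K=c[1],D=c[2],R=c[3],o=c[4])
E
```

```text
pics
{'clock': 0.0, 'joint_positions': array([ 6.59193074e+01,  1.18868303e+01,  8.84051324e+01, -1.72893941e-03,
        7.98410314e+01, -8.62416369e+00]), 'qd': array([ 0.01984549,  0.06575136,  0.07670447, -0.06725624,  0.02183307,
        0.04959079]), 'tau': array([-6.07741295e-04, -3.83024812e+01, -2.91597390e+01, -2.28242729e-04,
        1.04441508e-02,  8.58930463e-06]), 'eef_pos': array([0.15295976, 0.55349489, 0.23009742]), 'tcp_rot': array([-1.79868255e+02, -1.82608644e-02,  1.64543757e+02]), 'ft_force': array([0.40605945, 0.19401557, 0.01180652]), 'moment': array([-0.00459955,  0.00124627,  0.01475372]), 'finger_force': 0.0, 'width': 0.08532269167469847}
top [ 0.32716155 -0.12636192  1.0379718 ] [[-0.08530409956247166, -0.9735235040494854, 0.21207356662500054], [-0.9963518969084114, 0.08282112732509973, -0.02058053438593138], [0.0024714620868656716, -0.21305550434525797, -0.9770369716358444]] [396.93619057   0.         320.44457579]
side [0.26912181 0.49987485 0.63808194] [[-0.9129534117085664, -0.26669750790021074, 0.30885029922197904], [-0.40801043188699854, 0.608840140379296, -0.680324313055402], [-0.006599660678698773, -0.7471185466462044, -0.6646580487259519]] [415.88697106   0.         320.85747452]
wrist [0.08282904 0.57226103 0.37249588] [[0.2671275841891319, 0.9235517974428122, 0.27512711826613295], [0.9636590366483837, -0.2554076866307692, -0.0782826589726349], [-0.002028509597036648, 0.2860401913194493, -0.9582154737316365]] [313.45151468   0.         311.59374235]
```

View pics/top0.png

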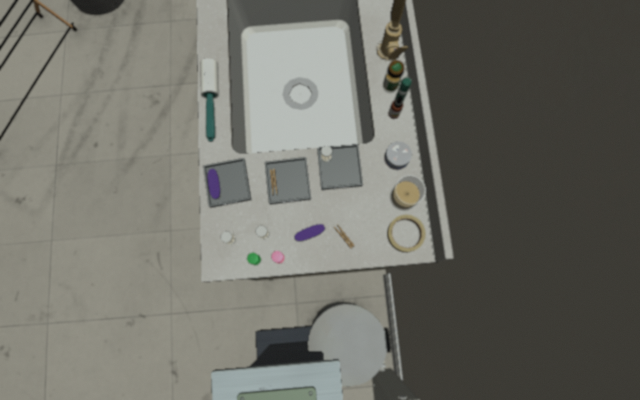

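View pics/side0.png

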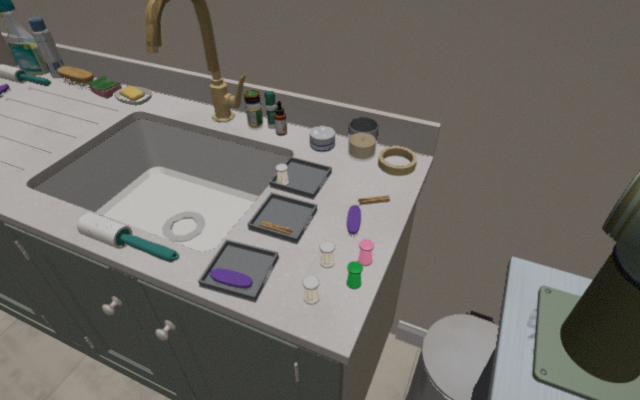

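The top view shows the brush tray (227,183), peg tray (288,180) and spool tray (340,167). It also shows the spools (227,237) and (262,231), brush (310,232) and peg (345,236), with the look-alikes at (253,258) and (277,257). The bystanders are on the right.

```bash
cat > m.py <<'E'
from h import *
def load(n):
    f=np.load(f'pics/{n}.npz'); return [f[k] for k in('im','K','D','R','o')]
E
python3 - <<'E'
from m import *
c=load('top0'); s=load('side0')
names=[('brush_tray',(227,183),.018),('peg_tray',(288,180),.018),('spool_tray',(340,167),.018),('spA',(226,237),.045),('spB',(262,231),.045),('brush',(310,232),.015),('peg',(345,236),.01),('green',(253,258),.045),('pink',(277,257),.045),('tape',(407,233),.025),('candle',(407,193),.09),('balm',(398,154),.04)]
for n,p,z in names: print(n,ray(c,[p],z)[0].round(3))
for n,p,z in [('spA',(310,281),.048),('spB',(326,246),.048),('brush',(354,219),.012),('peg',(374,200),.01)]: print(n,ray(s,[p],z)[0].round(3))
big=cv2.resize(c[0][130:280,190:440],(800,480),interpolation=cv2.INTER_CUBIC); cv2.imwrite('pics/crop0.png',big[:,:,::-1])
E
```

```text
brush_tray [0.622 0.096 0.018]
peg_tray [ 0.616 -0.067  0.018]
spool_tray [ 0.641 -0.208  0.018]
spA [0.474 0.097 0.045]
spB [0.481 0.006 0.045]
brush [ 0.473 -0.114  0.015]
peg [ 0.455 -0.204  0.01 ]
green [0.416 0.032 0.045]
pink [ 0.413 -0.028  0.045]
tape [ 0.447 -0.363  0.025]
candle [ 0.538 -0.361  0.09 ]
balm [ 0.657 -0.363  0.04 ]
spA [0.475 0.096 0.048]
spB [0.482 0.009 0.048]
brush [ 0.471 -0.117  0.012]
peg [ 0.452 -0.196  0.01 ]
```

View pics/crop0.png

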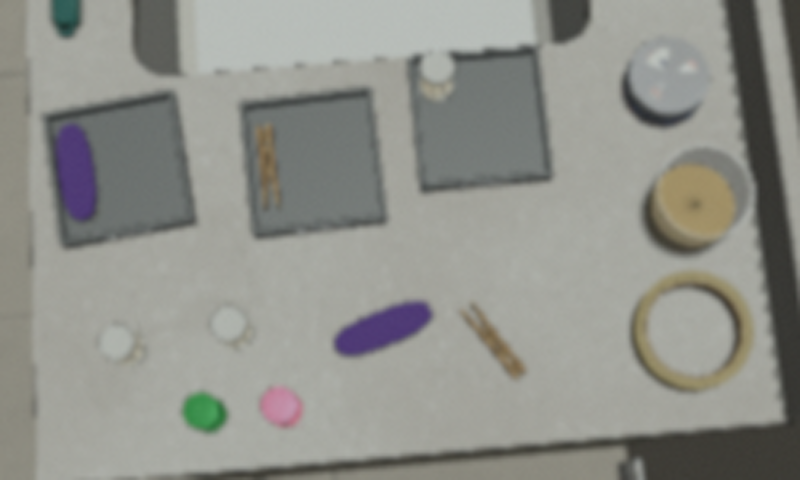

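The enlarged crop gives the tray corners and the long-axis ends of the peg and brush. I'll compute poses from those.

```bash
python3 - <<'E'
from m import *
c=load('top0')
f=lambda P:np.array(P)*.3125+[190,130]
T={'brush_tray':[(46,117),(174,93),(195,221),(66,245)],'peg_tray':[(241,102),(370,90),(385,221),(256,237)],'spool_tray':[(410,56),(537,47),(551,180),(423,190)]}
for n,P in T.items():
    W=ray(c,f(P),.018); x=(W[0]+W[1]-W[2]-W[3])/2; y=(W[0]+W[3]-W[1]-W[2])/2
    print(n,W.mean(0).round(3),np.hypot(*x[:2]).round(3),np.hypot(*y[:2]).round(3),np.degrees(np.arctan2(x[1],x[0])).round(1),np.degrees(np.arctan2(-y[0],y[1])).round(1))
for n,P,z in[('brush',[(335,345),(431,312)],.014),('peg',[(466,308),(519,373)],.012)]:
    W=ray(c,f(P),z); d=W[1]-W[0]; print(n,W.mean(0).round(3),np.hypot(*d[:2]).round(3),np.degrees(np.arctan2(d[1],d[0])).round(1))
E
```

```text
brush_tray [0.623 0.094 0.018] 0.113 0.108 6.8 6.1
peg_tray [ 0.615 -0.066  0.018] 0.116 0.108 2.3 1.5
spool_tray [ 0.641 -0.209  0.018] 0.117 0.107 0.0 -0.4
brush [ 0.471 -0.113  0.014] 0.082 -75.7
peg [ 0.454 -0.201  0.012] 0.068 -146.3
```

>>> {"name": "apply_moves", "arguments": {
  "commands": [
    [[0.0268,-0.0382,-0.007],1.3],
    [[0.0268,-0.0382,-0.007],1.3],
    [[0.0268,-0.0382,-0.007],1.3],
    [[0.0268,-0.0382,-0.007],1.3],
    [[0.0268,-0.0382,-0.007],1.3]
  ],
  "jaw": 1
}}

```text
clock: 0.65
eef_pos: [0.2877, 0.3615, 0.1958]
tcp_rot: [-180.0, 0.0, 171.1]
ft_force: [1.2, 0.7, 0.8]
width: 0.0856
finger_force: 0.0
```

>>> {"name": "apply_moves", "arguments": {
  "commands": [
    [[0.0268,-0.0382,-0.007],1.3],
    [[0.0268,-0.0382,-0.007],1.3],
    [[0.0268,-0.0382,-0.007],1.3],
    [[0.0268,-0.0382,-0.007],1.3],
    [[0.0268,-0.0382,-0.007],1.3]
  ]
}}

```text
clock: 1.15
eef_pos: [0.4219, 0.1705, 0.161]
tcp_rot: [180.0, 0.0, 177.6]
ft_force: [1.5, 0.4, -0.3]
width: 0.085
finger_force: 0.0
```

>>> {"name": "apply_moves", "arguments": {
  "commands": [
    [[0.027,-0.038,-0.007],1.3],
    [[0.027,-0.038,-0.004],1.2],
    [[0,0,0],0],
    [[0,0,0],0],
    [[0,0,0],0]
  ]
}}

```text
clock: 1.65
eef_pos: [0.4744, 0.0969, 0.15]
tcp_rot: [180.0, -0.1, -179.9]
ft_force: [-0.5, 0.0, -0.6]
width: 0.0858
finger_force: 0.0
```

```bash
python3 - <<'E'
from m import *
c=grab("wrist"); save(c,'w1.png'); np.savez('pics/w1.npz',im=c[0],K=c[1],D=c[2],R=c[3],o=c[4]); print(proj(c,[[.475,.096,.048],[.475,.096,0],[.482,.008,.048]]))
E
```

```text
[[311.71983982 200.29311224]
 [311.68183471 185.92817294]
 [205.12684181 208.36453694]]
```

View pics/w1.png

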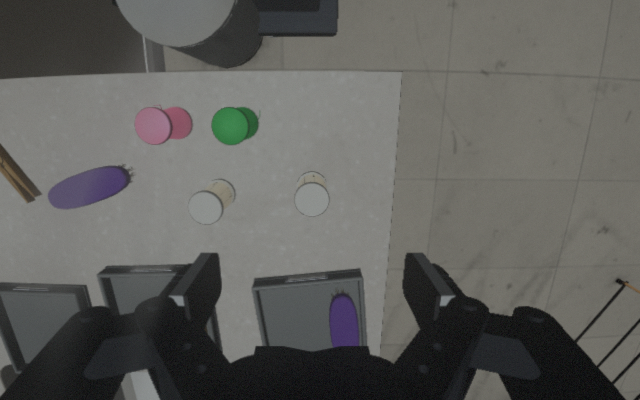

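The wrist view shows spool A's top at (312,198) and B's at (206,207). Both are within about 2 px of the prediction, so I can descend on A.

>>> {"name": "apply_moves", "arguments": {
  "commands": [
    [[0,-0.001,-0.045],0],
    [[0,0,-0.045],0],
    [[0,0,-0.03],0],
    [[0,0,-0.015],0],
    [[0,0,0],0]
  ]
}}

```text
clock: 2.2
eef_pos: [0.4718, 0.0965, 0.0129]
tcp_rot: [-180.0, -0.4, -179.8]
ft_force: [0.1, 0.3, -0.1]
width: 0.085
finger_force: 0.0
```

>>> {"name": "apply_moves", "arguments": {
  "commands": [
    [[0,0,0],0],
    [[0,0,0],0],
    [[0,0,0],0],
    [[0,0,0],0],
    [[0,0,0],0]
  ],
  "jaw": -0.6,
  "force": 25
}}

```text
clock: 2.7
eef_pos: [0.4763, 0.0954, 0.0166]
tcp_rot: [180.0, 0.1, -180.0]
ft_force: [-1.8, 0.7, 6.2]
width: 0.0284
finger_force: 24.5
```

>>> {"name": "apply_moves", "arguments": {
  "commands": [
    [[0,0,0],0],
    [[0,0,0],0],
    [[0,0,0],0],
    [[0,0,0],0],
    [[0,0,0],0]
  ]
}}

```text
clock: 3.2
eef_pos: [0.4763, 0.0953, 0.0165]
tcp_rot: [180.0, 0.1, -180.0]
ft_force: [-1.1, 0.9, 6.8]
width: 0.0283
finger_force: 24.5
```

>>> {"name": "apply_moves", "arguments": {
  "commands": [
    [[0,0,0.02],0],
    [[0,0,0.04],0],
    [[0,0,0.04],0],
    [[0.02,-0.036,0],0],
    [[0.02,-0.036,0],0]
  ]
}}

```text
clock: 3.7
eef_pos: [0.517, 0.023, 0.1177]
tcp_rot: [-180.0, 0.3, -179.8]
ft_force: [0.7, 0.7, -0.4]
width: 0.028
finger_force: 24.8
```

>>> {"name": "apply_moves", "arguments": {
  "commands": [
    [[0.02,-0.036,0],0],
    [[0.021,-0.036,0],0],
    [[0.021,-0.036,0],0],
    [[0.021,-0.036,0],0],
    [[0.021,-0.036,0],0]
  ]
}}

```text
clock: 4.2
eef_pos: [0.6197, -0.1585, 0.1151]
tcp_rot: [180.0, -0.0, -180.0]
ft_force: [1.3, 0.5, -0.1]
width: 0.0282
finger_force: 24.8
```

>>> {"name": "apply_moves", "arguments": {
  "commands": [
    [[0.021,-0.036,0],0],
    [[0.021,-0.036,0],0],
    [[0,0,0],0],
    [[0,0,0],0],
    [[0,0,0],0]
  ]
}}

```text
clock: 4.7
eef_pos: [0.6604, -0.2277, 0.1147]
tcp_rot: [179.9, -0.1, -179.9]
ft_force: [-0.4, 0.6, -0.2]
width: 0.0281
finger_force: 24.9
```

```bash
python3 - <<'E'
from m import *
c=grab("wrist"); save(c,'w2.png'); np.savez('pics/w2.npz',im=c[0],K=c[1],D=c[2],R=c[3],o=c[4])
print(robot.observe()['eef_pos'])
x=.058;y=.056
for a in(-1,1):
  for b in(-1,1): print(proj(c,[[.641+a*x,-.209+b*y,.018]]))
E
```

```text
[ 0.66051634 -0.2273618   0.11492503]
[[261.92633379 100.28029318]]
[[414.35405185 100.84380198]]
[[267.9415375  245.74418153]]
[[401.84298611 245.55492555]]
```

View pics/w2.png

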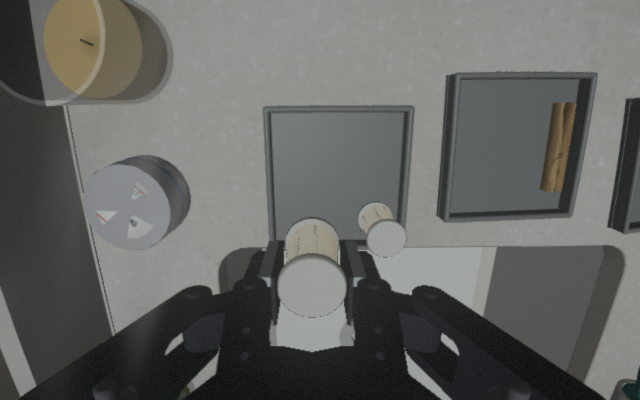

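The wrist view shows the spool held upright, and the spool tray's near corners at (264,107) and (414,107). The tray sits a few mm farther in x than predicted. The peg tray corners are at (447,75), (596,73), (439,219) and (574,217).

```bash
python3 - <<'E'
from m import *
c=load('w2'); 
print(ray(c,[(264,107),(414,107)],.018).round(4)); 
W=ray(c,[(574,217),(439,219),(447,75),(596,73)],.018); print(W.round(3),W.mean(0))
print('sample top',ray(c,[(386,239)],.048))
E
```

```text
[[ 0.5878 -0.2637  0.018 ]
 [ 0.5874 -0.1529  0.018 ]]
[[ 0.674 -0.006  0.018]
 [ 0.675 -0.124  0.018]
 [ 0.565 -0.13   0.018]
 [ 0.559 -0.014  0.018]] [ 0.61831048 -0.06858162  0.018     ]
sample top [[ 0.67977334 -0.17460141  0.048     ]]
```

>>> {"name": "apply_moves", "arguments": {
  "commands": [
    [[0.004,0,-0.03],0],
    [[0,0,-0.03],0],
    [[0,0,-0.02],0],
    [[0,0,-0.009],0],
    [[0,0,-0.005],0]
  ]
}}

```text
clock: 5.25
eef_pos: [0.6644, -0.2274, 0.0206]
tcp_rot: [179.9, -0.1, -179.9]
ft_force: [-7.0, 4.5, 19.7]
width: 0.0284
finger_force: 26.9
```

>>> {"name": "apply_moves", "arguments": {
  "commands": [
    [[0,0,0],0],
    [[0,0,0],0],
    [[0,0,0],0]
  ]
}}

```text
clock: 5.55
eef_pos: [0.6663, -0.2292, 0.0229]
tcp_rot: [-179.9, 0.1, -179.9]
ft_force: [-0.1, 0.9, -0.6]
width: 0.028
finger_force: 24.8
```

>>> {"name": "apply_moves", "arguments": {
  "commands": [
    [[0,0,0],0],
    [[0,0,0],0],
    [[0,0,0],0],
    [[0,0,0],0]
  ],
  "jaw": -0.05
}}

```text
clock: 5.95
eef_pos: [0.6653, -0.2289, 0.0214]
tcp_rot: [-180.0, 0.0, -180.0]
ft_force: [-0.0, -0.3, 0.2]
width: 0.0407
finger_force: 0.0
```

>>> {"name": "apply_moves", "arguments": {
  "commands": [
    [[0,0,0.02],0],
    [[0,0,0.04],0],
    [[0,0,0.04],0],
    [[0,0,0.04],0],
    [[0,0,0],0]
  ]
}}

```text
clock: 6.45
eef_pos: [0.6699, -0.231, 0.1705]
tcp_rot: [-179.6, 0.8, -180.0]
ft_force: [1.5, -0.2, 0.6]
width: 0.0406
finger_force: 0.0
```

>>> {"name": "apply_moves", "arguments": {
  "commands": [
    [[-0.026,0.034,0],0],
    [[-0.026,0.034,0],0],
    [[-0.026,0.034,0],0],
    [[-0.026,0.034,0],0],
    [[-0.026,0.034,0],0]
  ],
  "jaw": 0.7
}}

```text
clock: 6.95
eef_pos: [0.5337, -0.0575, 0.1606]
tcp_rot: [180.0, -0.0, -180.0]
ft_force: [-0.6, 0.7, 0.1]
width: 0.0724
finger_force: 0.0
```

>>> {"name": "apply_moves", "arguments": {
  "commands": [
    [[-0.026,0.034,0],0],
    [[-0.028,0.033,-0.01],0],
    [[0,0,0],0],
    [[0,0,0],0],
    [[0,0,0],0]
  ]
}}

```text
clock: 7.45
eef_pos: [0.4825, 0.0075, 0.1518]
tcp_rot: [-180.0, 0.1, -180.0]
ft_force: [-0.1, -0.8, 0.1]
width: 0.0727
finger_force: 0.0
```

```bash
python3 - <<'E'
from m import *
c=grab("wrist"); save(c,'w3.png'); np.savez('pics/w3.npz',im=c[0],K=c[1],D=c[2],R=c[3],o=c[4])
print(robot.observe()['eef_pos'],proj(c,[[.481,.0075,.048]]))
E
```

```text
[0.48269736 0.00726877 0.1518689 ] [[312.88564041 196.86363942]]
```

View pics/w3.png

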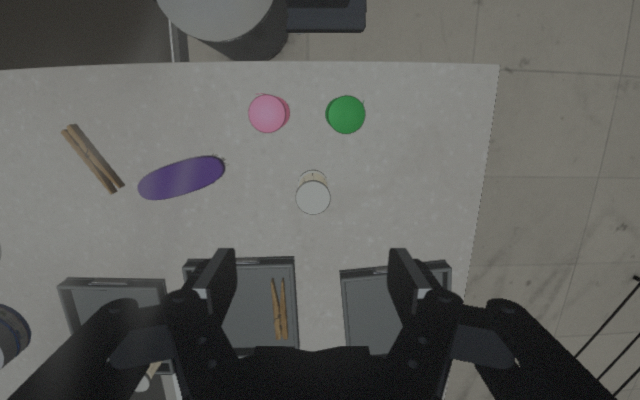

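Spool B's top is at (313,196), as predicted. The brush spans (138,192) to (224,163) and the peg (66,129) to (120,188). I'll grasp B and measure the other two.

>>> {"name": "apply_moves", "arguments": {
  "commands": [
    [[-0.001,0,-0.045],0],
    [[0,0,-0.045],0],
    [[0,0,-0.03],0],
    [[0,0,-0.015],0],
    [[0,0,0],0]
  ]
}}

```text
clock: 8.0
eef_pos: [0.4789, 0.0075, 0.0138]
tcp_rot: [180.0, -0.3, 179.9]
ft_force: [-0.5, 0.0, 0.5]
width: 0.0727
finger_force: 0.0
```

>>> {"name": "apply_moves", "arguments": {
  "commands": [
    [[0,0,0],0],
    [[0,0,0],0],
    [[0,0,0],0],
    [[0,0,0],0],
    [[0,0,0],0]
  ],
  "jaw": -0.6,
  "force": 25
}}

```text
clock: 8.5
eef_pos: [0.482, 0.0078, 0.0178]
tcp_rot: [-179.9, 0.2, -179.9]
ft_force: [0.6, -1.0, 6.4]
width: 0.0284
finger_force: 24.8
```

```bash
python3 - <<'E'
from m import *
c=load('w3'); hsv=cv2.cvtColor(c[0],cv2.COLOR_RGB2HSV)
def meas(m,z,n):
    k,l,s,ce=cv2.connectedComponentsWithStats(m)
    for i in range(1,k):
        if s[i,4]>200:
            p=np.argwhere(l==i)[:,::-1]; W=ray(c,p,z)[:,:2].astype(np.float32)
            r=cv2.minAreaRect(W*1000); b=cv2.boxPoints(r); e=[b[1]-b[0],b[2]-b[1]]; d=max(e,key=np.linalg.norm)
            print(n,ce[i].round(),np.round(r[0],1),np.round(r[1],1),np.degrees(np.arctan2(d[1],d[0])).round(1))
meas(cv2.inRange(hsv,(120,90,40),(150,255,255)),.015,'brush')
h=cv2.inRange(hsv,(5,80,40),(25,255,255)); h[210:]=0; h[:110]=0
meas(h,.010,'peg')
E
```

```text
brush [206. 172.] [467.1 -93.6] [23.3 37.8] -65.0
brush [165. 181.] [ 475.  -129.7] [16.6 36.5] -18.9
```

>>> {"name": "apply_moves", "arguments": {
  "commands": [
    [[0,0,0.02],0],
    [[0,0,0.04],0],
    [[0,0,0.04],0],
    [[0.024,-0.0345,0],0],
    [[0.024,-0.0345,0],0]
  ]
}}

```text
clock: 9.0
eef_pos: [0.5299, -0.0609, 0.1189]
tcp_rot: [-179.9, 0.3, -179.8]
ft_force: [-1.0, -0.8, -0.1]
width: 0.0285
finger_force: 24.8
```

>>> {"name": "apply_moves", "arguments": {
  "commands": [
    [[0.024,-0.0345,0],0],
    [[0.024,-0.0345,0],0],
    [[0.024,-0.0345,0],0],
    [[0.023,-0.0345,0],0],
    [[0,0,0],0]
  ]
}}

```text
clock: 9.5
eef_pos: [0.6255, -0.2037, 0.1163]
tcp_rot: [-179.8, 0.2, 179.8]
ft_force: [0.1, 0.7, -0.1]
width: 0.0285
finger_force: 24.8
```

```bash
python3 - <<'E'
from m import *
c=grab("wrist"); save(c,'w4.png'); print(robot.observe()['eef_pos'])
E
```

```text
[ 0.62388038 -0.20097393  0.11584532]
```

View pics/w4.png

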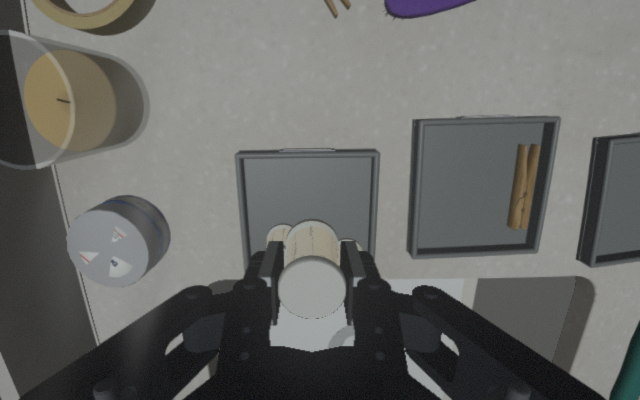

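Spool 2 is held upright, and spool 1 stands behind it at (275,235), well clear. I'll lower and release.

>>> {"name": "apply_moves", "arguments": {
  "commands": [
    [[0,0,-0.03],0],
    [[0,0,-0.03],0],
    [[0,0,-0.02],0],
    [[0,0,-0.009],0],
    [[0,0,-0.004],0]
  ]
}}

```text
clock: 10.05
eef_pos: [0.622, -0.1973, 0.0221]
tcp_rot: [179.9, -0.1, -179.9]
ft_force: [-0.7, -0.3, 0.4]
width: 0.0283
finger_force: 24.8
```

>>> {"name": "apply_moves", "arguments": {
  "commands": [
    [[0,0,0],0],
    [[0,0,0],0],
    [[0,0,0],0]
  ]
}}

```text
clock: 10.35
eef_pos: [0.6244, -0.1992, 0.025]
tcp_rot: [-179.9, 0.1, -180.0]
ft_force: [0.2, 0.0, -0.6]
width: 0.0284
finger_force: 24.8
```

>>> {"name": "apply_moves", "arguments": {
  "commands": [
    [[0,0,0],0],
    [[0,0,0],0],
    [[0,0,0],0],
    [[0,0,0],0]
  ],
  "jaw": -0.05
}}

```text
clock: 10.75
eef_pos: [0.6233, -0.1988, 0.0234]
tcp_rot: [-180.0, 0.0, -180.0]
ft_force: [-0.0, -0.1, 0.0]
width: 0.0405
finger_force: 0.0
```

>>> {"name": "apply_moves", "arguments": {
  "commands": [
    [[0,0,0.02],0],
    [[0,0,0.04],0],
    [[0,0,0.04],0],
    [[0,0,0.04],0],
    [[0,0,0],0]
  ]
}}

```text
clock: 11.25
eef_pos: [0.628, -0.2009, 0.1718]
tcp_rot: [-179.6, 0.8, -180.0]
ft_force: [1.1, -0.7, 0.6]
width: 0.0409
finger_force: 0.0
```

>>> {"name": "apply_moves", "arguments": {
  "commands": [
    [[-0.017,0.0095,0],-8.4],
    [[-0.017,0.0095,0],-8.4],
    [[-0.017,0.0095,0],-8.4],
    [[-0.017,0.0095,0],-8.4],
    [[-0.017,0.0095,0],-8.4]
  ],
  "jaw": 0.3
}}

```text
clock: 11.75
eef_pos: [0.5371, -0.1508, 0.1625]
tcp_rot: [-180.0, -0.1, 137.7]
ft_force: [-0.0, -0.8, 0.8]
width: 0.0552
finger_force: 0.0
```

>>> {"name": "apply_moves", "arguments": {
  "commands": [
    [[-0.017,0.0095,0],-8.4],
    [[-0.017,0.0095,0],-8.4],
    [[-0.017,0.0095,0],-8.4],
    [[-0.016,0.01,-0.01],-8.4],
    [[0,0,0],0]
  ]
}}

```text
clock: 12.25
eef_pos: [0.468, -0.111, 0.1512]
tcp_rot: [-179.7, -0.2, 104.5]
ft_force: [-0.5, -0.5, 0.1]
width: 0.0552
finger_force: 0.0
```

>>> {"name": "apply_moves", "arguments": {
  "commands": [
    [[0,0,0],0],
    [[0,0,0],0]
  ]
}}

```text
clock: 12.45
eef_pos: [0.4724, -0.1135, 0.1538]
tcp_rot: [179.9, 0.1, 104.5]
ft_force: [-0.2, -0.5, 0.6]
width: 0.0555
finger_force: 0.0
```

```bash
python3 - <<'E'
from m import *
c=grab("wrist"); save(c,'w5.png'); np.savez('pics/w5.npz',im=c[0],K=c[1],D=c[2],R=c[3],o=c[4])
print(robot.observe()['eef_pos'])
hsv=cv2.cvtColor(c[0],cv2.COLOR_RGB2HSV)
def meas(m,z,n):
    m=cv2.morphologyEx(m,cv2.MORPH_CLOSE,np.ones((7,7)))
    k,l,s,ce=cv2.connectedComponentsWithStats(m)
    for i in range(1,k):
        if s[i,4]>300:
            p=np.argwhere(l==i)[:,::-1]; W=ray(c,p,z)[:,:2].astype(np.float32)
            r=cv2.minAreaRect(W*1000); b=cv2.boxPoints(r); e=[b[1]-b[0],b[2]-b[1]]; d=max(e,key=np.linalg.norm)
            print(n,ce[i].round(),np.round(r[0],1),np.round(r[1],1),np.degrees(np.arctan2(d[1],d[0])).round(1))
meas(cv2.inRange(hsv,(115,60,30),(155,255,255)),.015,'brush')
meas(cv2.inRange(hsv,(5,70,30),(25,255,255)),.010,'peg')
E
```

```text
[ 0.47247975 -0.11353846  0.15382757]
brush [311. 186.] [ 472.3 -114.4] [29.  84.4] -72.9
peg [492. 137.] [618.6 -27.8] [73.4 12.6] 2.3
peg [281. 260.] [ 460.8 -197. ] [57.1 14.4] 33.3
```

View pics/w5.png

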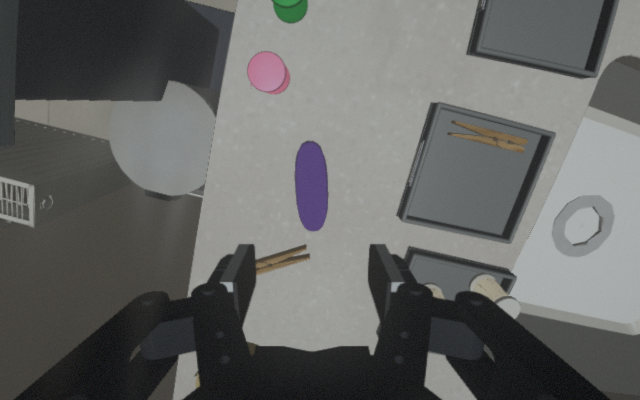

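The wrist view shows the brush centred at (311,186), and its yaw needs +3°. The sample peg at (492,137) confirms the peg tray pose. Now I'll grasp the brush.

>>> {"name": "apply_moves", "arguments": {
  "commands": [
    [[0,-0.001,-0.045],2.8],
    [[0,0,-0.045],0],
    [[0,0,-0.035],0],
    [[0,0,-0.012],0],
    [[0,0,-0.006],0]
  ]
}}

```text
clock: 13.0
eef_pos: [0.4712, -0.1139, 0.0093]
tcp_rot: [-179.9, -0.1, 107.3]
ft_force: [0.4, 0.8, 0.3]
width: 0.0555
finger_force: 0.0
```

>>> {"name": "apply_moves", "arguments": {
  "commands": [
    [[0,0,-0.004],0],
    [[0,0,0],0],
    [[0,0,0],0]
  ]
}}

```text
clock: 13.3
eef_pos: [0.4728, -0.1144, 0.0078]
tcp_rot: [179.9, 0.1, 107.3]
ft_force: [0.5, 0.5, -0.5]
width: 0.0556
finger_force: 0.0
```

>>> {"name": "apply_moves", "arguments": {
  "commands": [
    [[0,0,0],0],
    [[0,0,0],0],
    [[0,0,0],0],
    [[0,0,0],0],
    [[0,0,0],0]
  ],
  "jaw": -0.6,
  "force": 40
}}

```text
clock: 13.8
eef_pos: [0.472, -0.1141, 0.0075]
tcp_rot: [179.9, 0.1, 107.2]
ft_force: [-0.2, 0.8, 5.7]
width: 0.0275
finger_force: 39.2
```

>>> {"name": "apply_moves", "arguments": {
  "commands": [
    [[0,0,0.02],0],
    [[0,0,0.04],0],
    [[0,0,0.04],0],
    [[0.0156,0.0191,0],7.94],
    [[0.0156,0.0191,0],7.94]
  ]
}}

```text
clock: 14.3
eef_pos: [0.5042, -0.076, 0.1088]
tcp_rot: [179.8, 0.2, 123.4]
ft_force: [-0.4, 0.5, -0.3]
width: 0.0274
finger_force: 39.9
```

>>> {"name": "apply_moves", "arguments": {
  "commands": [
    [[0.0156,0.0191,0],7.94],
    [[0.0156,0.0191,0],7.94],
    [[0.0156,0.0191,0],7.94],
    [[0.0156,0.0191,0],7.94],
    [[0.0156,0.0191,0],7.94]
  ]
}}

```text
clock: 14.8
eef_pos: [0.5808, 0.0208, 0.1063]
tcp_rot: [-180.0, -0.0, 163.2]
ft_force: [0.6, -0.5, 0.0]
width: 0.0275
finger_force: 39.9
```

>>> {"name": "apply_moves", "arguments": {
  "commands": [
    [[0.0156,0.0191,0],7.94],
    [[0.0156,0.0191,0],7.94],
    [[0.0156,0.0191,0],7.94],
    [[0,0,0],0],
    [[0,0,0],0]
  ]
}}

```text
clock: 15.3
eef_pos: [0.6268, 0.0774, 0.106]
tcp_rot: [-180.0, -0.1, -173.4]
ft_force: [-0.2, -0.6, -0.3]
width: 0.0274
finger_force: 39.9
```

```bash
python3 - <<'E'
from m import *
c=grab("wrist"); save(c,'w6.png'); np.savez('pics/w6.npz',im=c[0],K=c[1],D=c[2],R=c[3],o=c[4])
s=robot.observe();print(s['eef_pos'],s['tcp_rot'])
E
```

```text
[0.62648021 0.07688987 0.10590072] [-1.79983798e+02 -8.05264676e-02 -1.73423250e+02]
```

View pics/w6.png

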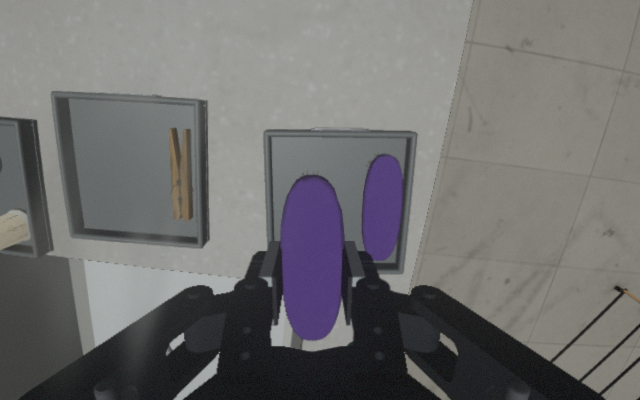

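The brush is held parallel to the tray. The tray corners are at (265,131), (416,133) and (404,273), and the sample brush is at (382,207).

```bash
python3 - <<'E'
from m import *
c=load('w6'); W=ray(c,[(265,131),(416,133),(404,273)],.018)[:,:2]; print(W.round(4))
C=(W[0]+W[2])/2; d=W[1]-W[0]; a=np.arctan2(-d[0],d[1]); print('centre',C,np.degrees(a))
print('target', C+np.array([[np.cos(a),-np.sin(a)],[np.sin(a),np.cos(a)]])@[0,-.017])
W=ray(c,[(363,207),(403,207)],.023+.004-.01)[:,:2]; print(W)
E
```

```text
[[0.5752 0.0365]
 [0.5638 0.1455]
 [0.6772 0.1595]]
centre [0.6262151  0.09803172] 5.968889755228634
target [0.62798291 0.08112389]
[[0.62442269 0.11628801]
 [0.62085147 0.14739553]]
```

>>> {"name": "apply_moves", "arguments": {
  "commands": [
    [[0.001,0.004,-0.03],-0.5],
    [[0,0,-0.03],0],
    [[0,0,-0.02],0],
    [[0,0,-0.009],0],
    [[0,0,-0.003],0]
  ]
}}

```text
clock: 15.85
eef_pos: [0.6269, 0.0804, 0.0131]
tcp_rot: [180.0, -0.2, -173.9]
ft_force: [-0.2, 0.5, -0.6]
width: 0.0277
finger_force: 39.9
```

>>> {"name": "apply_moves", "arguments": {
  "commands": [
    [[0,0,-0.0015],0],
    [[0,0,0],0],
    [[0,0,0],0]
  ]
}}

```text
clock: 16.15
eef_pos: [0.6294, 0.0811, 0.0143]
tcp_rot: [-180.0, 0.1, -173.9]
ft_force: [-0.1, -0.0, -0.5]
width: 0.0278
finger_force: 39.9
```

>>> {"name": "apply_moves", "arguments": {
  "commands": [
    [[0,0,0],0],
    [[0,0,0],0],
    [[0,0,0],0],
    [[0,0,0],0]
  ],
  "jaw": -0.15
}}

```text
clock: 16.55
eef_pos: [0.6284, 0.0813, 0.013]
tcp_rot: [-180.0, 0.0, -173.9]
ft_force: [0.0, -0.7, -0.1]
width: 0.0364
finger_force: 0.0
```

>>> {"name": "apply_moves", "arguments": {
  "commands": [
    [[0,0,0.02],0],
    [[0,0,0.04],0],
    [[0,0,0.04],0],
    [[0,0,0.04],0],
    [[0,0,0],0]
  ]
}}

```text
clock: 17.05
eef_pos: [0.6335, 0.0813, 0.161]
tcp_rot: [-179.9, 0.8, -173.9]
ft_force: [0.2, -0.6, 1.4]
width: 0.0364
finger_force: 0.0
```

>>> {"name": "apply_moves", "arguments": {
  "commands": [
    [[-0.0097,-0.0157,0],-8.46],
    [[-0.0097,-0.0157,0],-8.46],
    [[-0.0097,-0.0157,0],-8.46],
    [[-0.0097,-0.0157,0],-8.46],
    [[-0.0097,-0.0157,0],-8.46]
  ],
  "jaw": 0.1
}}

```text
clock: 17.55
eef_pos: [0.5789, 0.0022, 0.1521]
tcp_rot: [-180.0, -0.0, 143.5]
ft_force: [0.8, -0.2, 0.4]
width: 0.0468
finger_force: 0.0
```

>>> {"name": "apply_moves", "arguments": {
  "commands": [
    [[-0.0097,-0.0157,0],-8.46],
    [[-0.0097,-0.0157,0],-8.46],
    [[-0.0097,-0.0157,0],-8.46],
    [[-0.0097,-0.0157,0],-8.46],
    [[-0.0097,-0.0157,0],-8.46]
  ]
}}

```text
clock: 18.05
eef_pos: [0.5304, -0.0762, 0.1521]
tcp_rot: [-180.0, -0.0, 101.2]
ft_force: [0.8, 0.2, 0.8]
width: 0.0468
finger_force: 0.0
```

>>> {"name": "apply_moves", "arguments": {
  "commands": [
    [[-0.0097,-0.0157,0],-8.46],
    [[-0.0097,-0.0157,0],-8.46],
    [[-0.0097,-0.0157,0],-8.46],
    [[-0.0097,-0.0157,0],-8.46],
    [[-0.0097,-0.0157,0],-8.46]
  ]
}}

```text
clock: 18.55
eef_pos: [0.482, -0.1547, 0.1522]
tcp_rot: [-180.0, 0.0, 58.9]
ft_force: [-0.0, -0.6, -0.1]
width: 0.0474
finger_force: 0.0
```

>>> {"name": "apply_moves", "arguments": {
  "commands": [
    [[-0.0097,-0.0157,0],-8.46],
    [[-0.0097,-0.0157,0],-8.46],
    [[-0.0097,-0.0157,0],-8.46],
    [[0,0,0],0],
    [[0,0,0],0]
  ]
}}

```text
clock: 19.05
eef_pos: [0.4535, -0.2012, 0.1524]
tcp_rot: [-180.0, -0.0, 33.9]
ft_force: [0.6, -0.1, 1.1]
width: 0.047
finger_force: 0.0
```

```bash
python3 - <<'E'
from m import *
c=grab("wrist"); save(c,'w7.png'); np.savez('pics/w7.npz',im=c[0],K=c[1],D=c[2],R=c[3],o=c[4])
s=robot.observe();print(s['eef_pos'],s['tcp_rot'])
hsv=cv2.cvtColor(c[0],cv2.COLOR_RGB2HSV)
m=cv2.morphologyEx(cv2.inRange(hsv,(5,70,30),(25,255,255)),cv2.MORPH_CLOSE,np.ones((7,7)))
k,l,s,ce=cv2.connectedComponentsWithStats(m)
for i in range(1,k):
    if s[i,4]>300:
        W=ray(c,np.argwhere(l==i)[:,::-1],.01)[:,:2].astype(np.float32)
        r=cv2.minAreaRect(W*1000); b=cv2.boxPoints(r); e=[b[1]-b[0],b[2]-b[1]]; d=max(e,key=np.linalg.norm)
        print(ce[i].round(),np.round(r[0],1),np.round(r[1],1),np.degrees(np.arctan2(d[1],d[0])).round(1))
E
```

```text
[ 0.4536921  -0.20094937  0.15247917] [-1.79962386e+02 -1.52788254e-02  3.39636836e+01]
[313. 188.] [ 456.2 -202.1] [70.3 11.8] 33.7
[531. 217.] [ 550.3 -399.5] [70.8 75.1] -80.6
[456. 260.] [ 467.9 -366.1] [ 62.2 100.3] -74.0
```

View pics/w7.png

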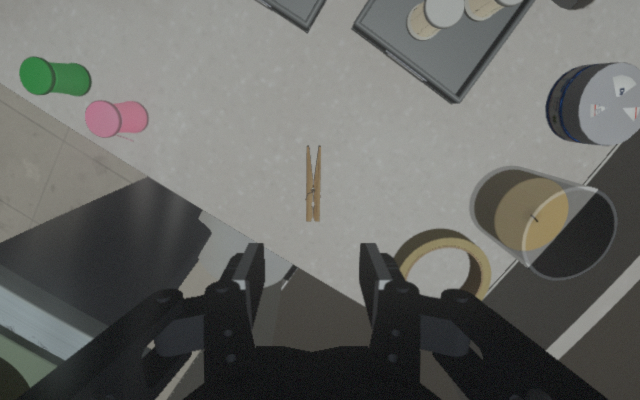

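The peg is centred at (313,188) and aligned with the jaws. The tape and candle are well off to the right.

>>> {"name": "apply_moves", "arguments": {
  "commands": [
    [[0.0025,-0.0005,-0.045],0],
    [[0,0,-0.045],0],
    [[0,0,-0.035],0],
    [[0,0,-0.012],0],
    [[0,0,-0.006],0]
  ]
}}

```text
clock: 19.6
eef_pos: [0.4557, -0.2008, 0.0085]
tcp_rot: [-179.9, 0.1, 34.0]
ft_force: [1.0, -0.6, 2.0]
width: 0.0468
finger_force: 0.0
```

>>> {"name": "apply_moves", "arguments": {
  "commands": [
    [[0,0,-0.005],0],
    [[0,0,0],0],
    [[0,0,0],0]
  ]
}}

```text
clock: 19.9
eef_pos: [0.4575, -0.2027, 0.0063]
tcp_rot: [179.8, -0.1, 33.9]
ft_force: [0.3, 0.3, 0.2]
width: 0.047
finger_force: 0.0
```

>>> {"name": "apply_moves", "arguments": {
  "commands": [
    [[0,0,0],0],
    [[0,0,0],0],
    [[0,0,0],0],
    [[0,0,0],0],
    [[0,0,0],0]
  ],
  "jaw": -0.9,
  "force": 30
}}

```text
clock: 20.4
eef_pos: [0.4568, -0.2024, 0.0057]
tcp_rot: [179.9, -0.0, 33.9]
ft_force: [0.0, 1.4, 6.4]
width: 0.0139
finger_force: 30.2
```

>>> {"name": "apply_moves", "arguments": {
  "commands": [
    [[0,0,0.02],0],
    [[0,0,0.04],0],
    [[0,0,0.04],0],
    [[0.0328,0.0256,0],-6.34],
    [[0.0328,0.0256,0],-6.34]
  ]
}}

```text
clock: 20.9
eef_pos: [0.5234, -0.1515, 0.1071]
tcp_rot: [179.8, -0.2, 20.8]
ft_force: [0.3, -0.7, 0.2]
width: 0.0139
finger_force: 29.6
```

>>> {"name": "apply_moves", "arguments": {
  "commands": [
    [[0.0328,0.0256,0],-6.34],
    [[0.0328,0.0256,0],-6.34],
    [[0.0328,0.0256,0],-6.34],
    [[0,0,0],0],
    [[0,0,0],0]
  ]
}}

```text
clock: 21.4
eef_pos: [0.62, -0.0731, 0.104]
tcp_rot: [-180.0, 0.1, 2.3]
ft_force: [-0.9, 0.3, -0.6]
width: 0.0137
finger_force: 29.5
```

```bash
python3 - <<'E'
from m import *
c=grab("wrist"); save(c,'w8.png')
s=robot.observe();print(s['eef_pos'],s['tcp_rot'],s['width'])
E
```

```text
[ 0.61927244 -0.07380294  0.10397621] [-1.79993779e+02  1.13864401e-01  2.23547961e+00] 0.01378886887390689
```

View pics/w8.png

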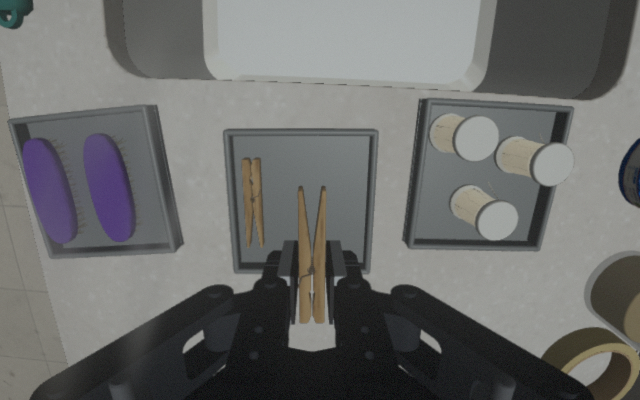

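The peg is held parallel to the tray and centred on the free floor at (312,255). The brush lies flat at (108,187), and both spools stand upright in their tray. I'll lower and release the peg.

>>> {"name": "apply_moves", "arguments": {
  "commands": [
    [[0,0,-0.03],0],
    [[0,0,-0.03],0],
    [[0,0,-0.02],0],
    [[0,0,-0.009],0],
    [[0,0,-0.003],0]
  ]
}}

```text
clock: 21.95
eef_pos: [0.6184, -0.0746, 0.0116]
tcp_rot: [-180.0, 0.2, 2.1]
ft_force: [0.2, -0.4, -0.8]
width: 0.0138
finger_force: 29.5
```

>>> {"name": "apply_moves", "arguments": {
  "commands": [
    [[0,0,-0.002],0],
    [[0,0,0],0],
    [[0,0,0],0]
  ]
}}

```text
clock: 22.25
eef_pos: [0.6212, -0.0743, 0.0121]
tcp_rot: [180.0, -0.1, 2.2]
ft_force: [-0.8, 0.3, -0.9]
width: 0.0135
finger_force: 29.6
```

>>> {"name": "apply_moves", "arguments": {
  "commands": [
    [[0,0,0],0],
    [[0,0,0],0],
    [[0,0,0],0],
    [[0,0,0],0]
  ],
  "jaw": -0.4
}}

```text
clock: 22.65
eef_pos: [0.6202, -0.0739, 0.0109]
tcp_rot: [180.0, -0.0, 2.2]
ft_force: [0.9, 0.1, 0.3]
width: 0.0256
finger_force: 0.0
```

>>> {"name": "apply_moves", "arguments": {
  "commands": [
    [[0,0,0.02],0],
    [[0,0,0.04],0],
    [[0,0,0.04],0],
    [[0,0,0.04],0],
    [[0,0,0.04],0]
  ]
}}

```text
clock: 23.15
eef_pos: [0.6199, -0.0738, 0.1923]
tcp_rot: [-180.0, 0.0, 2.2]
ft_force: [0.5, 0.5, -0.6]
width: 0.0258
finger_force: 0.0
```

>>> {"name": "apply_moves", "arguments": {
  "commands": [
    [[0,0,0],0],
    [[0,0,0],0],
    [[0,0,0],0],
    [[0,0,0],0]
  ]
}}

```text
clock: 23.55
eef_pos: [0.6187, -0.0735, 0.1883]
tcp_rot: [-179.9, 0.2, 2.2]
ft_force: [-0.5, -0.3, -0.3]
width: 0.0258
finger_force: 0.0
```

```bash
python3 - <<'E'
from m import *
c=grab("wrist"); save(c,'w9.png')
s=robot.observe();print(s['clock'],s['eef_pos'],s['width'])
E
```

```text
23.6 [ 0.61888685 -0.07357098  0.18846567] 0.025109680224310444
```

View pics/w9.png

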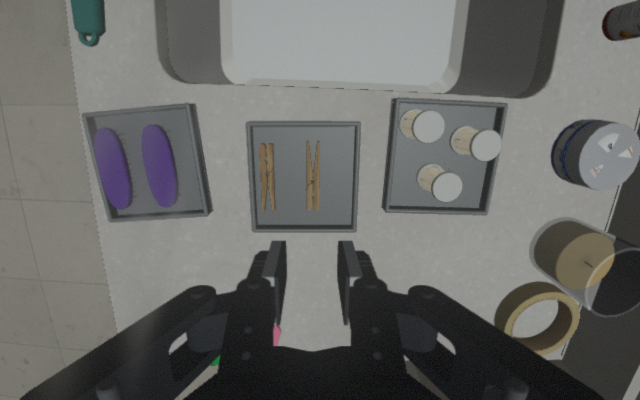

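The peg lies flat at (313,175), the brush at (159,166), and the spools stand at (440,183) and (475,140). All are in their own trays and the gripper is clear, so I'm handing in.

```bash
python3 -c "
from rig import close_job
print(close_job())"
```

```text
the job is handed in; nothing more can be done
None
```

The job is handed in: the last picture shows the peg and brush lying flat and both spools standing upright, each in its own tray; I didn't touch the candle, balm or tape, and the hand-in returned no score.

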